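# Drop the handle blanks from the bench hopper

## Task

Bring the empty wooden tray squarely under the bench hopper, centred below its outlet, then pull the hopper's slide gate out so that all four wooden handle blanks drop into the tray, and push the gate fully shut again. Leave the tray standing there with the blanks in it, and do not disturb the other things on the bench.

Things in the scene. Friction and masses are not known exactly. Their poses are not given: they have to be found in the camera images.
- hopper: Fixed bench hopper: open-topped metal shaft 95 to 165 mm above the bench, outside 78 (its x) x 112 mm (y), walls 6 mm; lip at +x up to 200 mm high. Origin on the bench under its centre; the gate pulls out to its -x. Legs in pairs at x = +-84 mm, each pair on a 10 mm high foot bar along y, leave a passage along y, 154 mm wide (x -77 to 77), 83 mm high, open at both y ends.
- outlet (a point): centre of the hopper's outlet, 85 mm above the bench, straight above the hopper's origin
- gate (a joint): travel in m of the flat steel slide gate that closes the bottom of the hopper: 0 fully shut, about 0.085 fully pulled out (towards the hopper's -x). It starts shut or a few mm ajar, needs about 2 to 4 N to move, has no spring and stays where it is left.
- gate_tab (a point): middle of the top edge of the gate's upright pull tab: steel, 80 mm wide (hopper's y), 8 mm thick (x), top 148 mm above the bench, foot on the gate plate at 93 mm. Shut, it is at x = -101 mm in the hopper's frame, 58 mm of free space between tab and shaft wall above a fixed ledge that is 103 mm high and reaches from the wall to x = -84 mm (legs to -91).
- tray: loose empty wooden tray, box 120 mm (its x) by 140 mm (its y), 50 mm high, walls 8 mm, floor 6 mm; origin under its centre. On each y end a bar handle, 24 mm wide (x) and 22 mm high (28 to 50 mm above the bench), reaches from 70 to 135 mm from the centre. About 0.25 to 0.45 kg. It starts to the left or the right of the hopper.
- blank0: one of four alike turned wooden handle blanks, a cylinder 28 mm across and 80 mm long with a thin brass band; origin at its middle, its length along its y. It starts inside the hopper. 25 to 50 g.
- blank1: one of four alike turned wooden handle blanks, a cylinder 28 mm across and 80 mm long with a thin brass band; origin at its middle, its length along its y. It starts inside the hopper. 25 to 50 g.
- blank2: one of four alike turned wooden handle blanks, a cylinder 28 mm across and 80 mm long with a thin brass band; origin at its middle, its length along its y. It starts inside the hopper. 25 to 50 g.
- blank3: one of four alike turned wooden handle blanks, a cylinder 28 mm across and 80 mm long with a thin brass band; origin at its middle, its length along its y. It starts inside the hopper. 25 to 50 g.
- carton: bystander: closed cardboard box, 120 x 90 x 70 mm; origin under its centre
- glue_jar: bystander: amber glass jar with black cap, 66 mm across, 120 mm tall; origin under its centre
- shears: bystander: steel tailor's shears lying flat, about 210 mm long, 16 mm thick; origin on the bench under the pivot, blades along its +x
- mallet: bystander: mallet lying flat, about 240 mm long; origin under it, handle towards its -x
- knife: bystander: knife with a dark wooden handle lying flat, about 190 mm long, 18 mm thick; origin on the bench below the joint of handle and blade, blade along +x
- ruler: bystander: wooden ruler 300 x 30 x 6 mm lying flat; origin under its centre, long along its x
- wax_tin: bystander: low round metal tin, 72 mm across, 30 mm tall; origin under its centre
Mind the look-alikes: they are no part of the job. What is shaped like the hopper but purple or yellow is not meant.

How it is judged (in metres and radians):
On the way, in this order (a step that is already met when the one before it is completed fails the run):
1. the tray stands squarely under the outlet with the blanks still in the hopper (horizontal distance between tray and outlet below 0.025 m and angle between the y axis of tray and the y axis of hopper, either way round below 0.2 rad and angle between tray's own z axis and vertical below 0.05 rad and height (world z) of each of blank0, blank1, blank2, blank3 above 0.09 m), for 0.2 s.
2. the gate is pulled out and all four blanks lie in the tray (value of joint gate above 0.03 m and x of blank0 in the frame of tray between -0.054 and 0.054 m and y of blank0 in the frame of tray between -0.066 and 0.066 m and z of each of blank0, blank1, blank2, blank3 in the frame of tray below 0.065 m and x of blank1 in the frame of tray between -0.054 and 0.054 m and y of blank1 in the frame of tray between -0.066 and 0.066 m and x of blank2 in the frame of tray between -0.054 and 0.054 m and y of blank2 in the frame of tray between -0.066 and 0.066 m and x of blank3 in the frame of tray between -0.054 and 0.054 m and y of blank3 in the frame of tray between -0.066 and 0.066 m), for 0.2 s.
3. the gate is fully shut again (value of joint gate below 0.004 m), for 0.2 s.
At the end, for the whole second after the job is handed in: The gate is within 4 mm of fully shut; the tray stands flat on the bench, its centre within 25 mm of straight below the outlet and within 0.2 rad of square with the hopper; all four blanks lie in it, between its walls; everything is at rest (horizontal distance between tray and outlet below 0.025 m and angle between the y axis of tray and the y axis of hopper, either way round below 0.2 rad and angle between tray's own z axis and vertical below 0.05 rad and x of blank0 in the frame of tray between -0.054 and 0.054 m and y of blank0 in the frame of tray between -0.066 and 0.066 m and z of each of blank0, blank1, blank2, blank3 in the frame of tray below 0.065 m and x of blank1 in the frame of tray between -0.054 and 0.054 m and y of blank1 in the frame of tray between -0.066 and 0.066 m and x of blank2 in the frame of tray between -0.054 and 0.054 m and y of blank2 in the frame of tray between -0.066 and 0.066 m and x of blank3 in the frame of tray between -0.054 and 0.054 m and y of blank3 in the frame of tray between -0.066 and 0.066 m and value of joint gate below 0.004 m and linear speed of each of blank0, blank1, blank2, blank3, tray below 0.02 m/s); the robot touches nothing.
It fails at once if any other thing on the bench (carton, glue jar, shears, mallet, knife, ruler, wax tin) is moved more than 30 mm (distance of any of carton, glue_jar, shears, mallet, knife, ruler, wax_tin from where it was at the start of the episode above 0.03 m).
It also fails if it takes over 69 s, if anything falls off the work surface, if the arm or the gripper's body presses on something with over 40 N, if the wrist force passes 120 N, or if a joint passes its speed limit or range.

## Robot

A 6-joint arm with a two-finger parallel gripper is mounted at the origin on the work surface. World frame = base frame: x ahead of the robot, y to its left, z up, the work surface at z = 0. Lengths are in mm, angles in degrees, forces in N, time in s.
With the tool pointing down it reaches from about 300 to 850 mm from the base axis. Payload 4.2 kg.
Tool frame: the origin (TCP) lies at the very end of the fingers, on their centre line; the grasp point (between the pads) lies 19 mm behind it; z points along the fingers, x is the direction in which the jaws open and shut, and the axes are right-handed (so a half turn about z gives the same grasp; the last joint's range is limited). The gripper opens to 91 mm and grips with 3 to 60 N. Pads are 32 mm wide; open, the fingers measure 118 mm over their backs; the gripper's body (76 mm by 178 mm) begins 60 mm behind the grasp point.
Start: joints at [71.333, 18.312, 89.639, -0, 72.044, -1.146], TCP at [173.11, 548.34, 213.976] pointing down, gripper open.
Joint ranges: [-177.97, 177.97], [-48.28, 115.42], [12.27, 149.76], [-77.06, 257.06], [2.81, 150.46], [-146.56, 146.56]. Speed limits (degrees/s): [147.25, 147.25, 180, 180, 180, 180].

## Interface

Orientations are given as [roll, pitch, yaw] about the fixed x, y, z axes, in that order (R = Rz(yaw) Ry(pitch) Rx(roll)).
In Python, from workcell import env gives the robot as it stands.
- The arm moves only by the tool servo_tool, never from a script. Its argument "plan" is a list of rows, each a list of 3 entries, a list of its own where there are three numbers: the turn, a rotation vector about the tool's x, y, z in degrees, then the shift along the tool's x, y, z in mm, then the finger opening in mm, from 0 to 91.2. In form: [[[ax, ay, az], [dx, dy, dz], claw], ...]. A call has exactly 10 rows; each row shifts and turns the pose as measured when the row begins, along the tool's axes as they then stand; what a row does not reach is not made up. A row lasts 1/8 s, in which the tool goes at most 62.5 mm and 10.7 degrees, less where a joint would pass 70% of its speed; a pose out of reach is approached as far as the arm can. A call with a gripper value outside its range is refused whole. The fingers move at their own pace and stop on an object; "squeeze" is the grip in N (left out, the last holds). Time passes only in rows, so rows that do not move let the fingers close, or fill a call up. It gives the time, the measured TCP pose, the force and the opening at its end, in the units of the state.
- env.state(): the state, without advancing time (a new reading comes with each control period).
- env.grab_frame(name): name is "scene" or "top" or "wrist"; returns a dict with "pixels" (400x640x3 uint8, red, green, blue), "intrinsics" (3x3 intrinsics, pixels), "eye" and "attitude" of the camera in the world. Camera axes: x right, y up, looking along -z (the intrinsics and any distortion apply to the point x, -y, -z); pixel columns grow to the right and rows downward; lengths in mm; the calibration is good to about 2 mm. A picture is of the moment at which its call begins. There is no depth.
- env.job_done(): hands the job in, once; it reports no verdict.
The state is a dict: "time_s": time; "qpos": joint angles; "qvel": joint speeds; "effort": joint torques, N m; "ee_pos": TCP position; "ee_rot": TCP orientation; "force": force on the tool from outside, world axes, zero at the start; "torque": the same for the moment, N m; "gripper_width": finger opening in mm.
Only numpy, scipy, OpenCV 4.12 (cv2) and the standard library are available. Lean on these libraries where they do the work, as an engineer would, in place of code of your own. Each camera call takes 0.05 s, during which the arm holds its last target.

## Working session

There is one attempt and no reset: what is moved stays moved. The work goes in short steps, Python scripts to look and compute and a tool call to move; the robot and the scene stay as the last step left them, time stands still between calls to the robot, and variables do not carry over. Pictures are saved under pics/ and viewed, and the job is handed in when it is done.

Besides the shell and the picture viewer there is one more tool, called after "Request:" as name([rows], argument=value, ...), one row to a line, values as JSON. servo_tool: Moves the arm, as the interface text tells. Its arguments: {"type":"object","properties":{"plan":{"type":"array"},"squeeze":{"type":"number"}},"required":["plan"]}

```bash
ls; mkdir -p pics
python3 - <<'E'
from workcell import env
import cv2,numpy as np,pickle
print(env.state())
for n in("scene","top","wrist"):
    f=env.grab_frame(n); pickle.dump(f,open(f'pics/{n}0.pkl','wb')); cv2.imwrite(f'pics/{n}0.png',f['pixels'][:,:,::-1]); print(n,f['intrinsics'],f['eye'],f['attitude'],[k for k in f])
E
```

```text
pics
{'time_s': 0.0, 'qpos': array([ 7.13324600e+01,  1.83517272e+01,  8.97067005e+01,  1.86941837e-04,
        7.20439583e+01, -1.14507776e+00]), 'qvel': array([ 0.02996068,  0.02780041, -0.05539136,  0.07256472, -0.07140954,
       -0.07142515]), 'effort': array([ 7.60489529e-04, -4.12457585e+01, -2.31973600e+01,  7.26847770e-02,
        4.56997321e-02, -1.29340501e-04]), 'ee_pos': array([172.94796532, 547.83972824, 213.11742823]), 'ee_rot': array([-1.79997776e+02,  1.02362005e-01,  7.24774820e+01]), 'force': array([ 0.80960212, -0.07195524,  0.04425575]), 'torque': array([0.04144176, 0.03020181, 0.02822017]), 'gripper_width': 91.43108095013834}
scene [[474.90099375   0.         312.54535555]
 [  0.         474.90099375 205.97332037]
 [  0.           0.           1.        ]] [1343.04206669  505.20091377 1104.2762615 ] [ 45.45902547   0.16345825 120.34867345] ['pixels', 'intrinsics', 'eye', 'attitude']
top [[374.87380767   0.         319.19427946]
 [  0.         374.87380767 200.72254496]
 [  0.           0.           1.        ]] [ 345.02360324    7.97185701 1066.90728331] [  7.96085951   0.15275751 -89.58627365] ['pixels', 'intrinsics', 'eye', 'attitude']
wrist [[329.82169014   0.         315.63327848]
 [  0.         329.82169014 194.61415365]
 [  0.           0.           1.        ]] [103.92238551 569.58344202 384.25045272] [-1.46766745e+01  6.53765038e-02  7.24181723e+01] ['pixels', 'intrinsics', 'eye', 'attitude']
```

View pics/scene0.png

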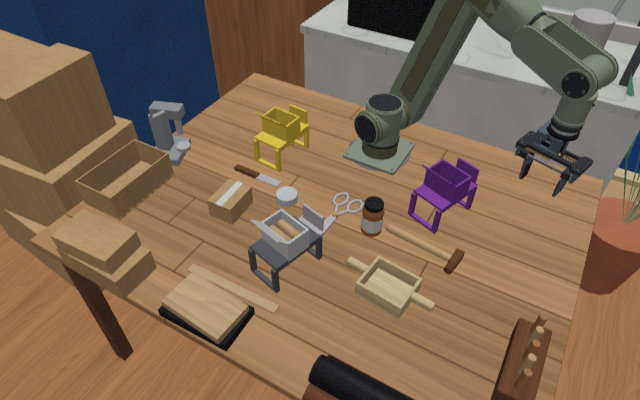

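View pics/top0.png

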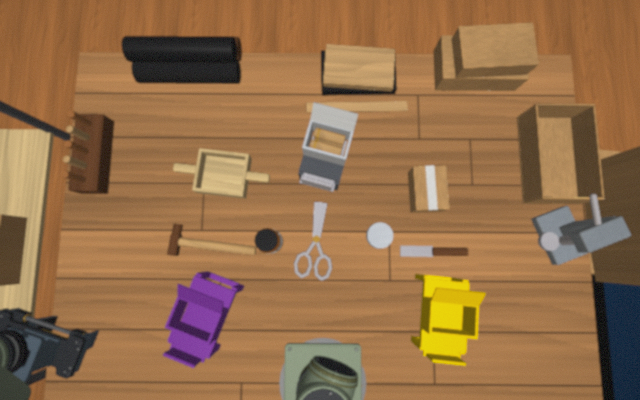

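View pics/wrist0.png

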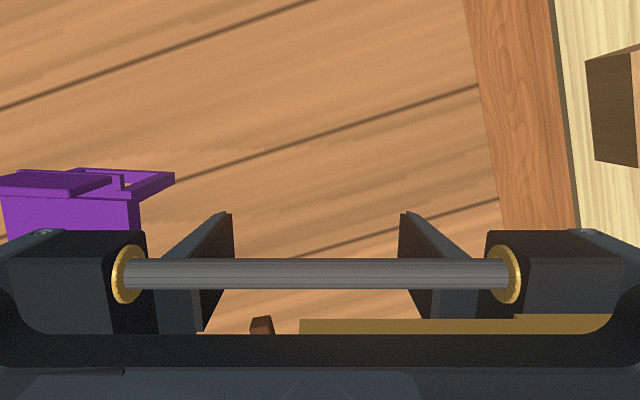

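The hopper candidates in the top view are grey (330,145), purple (200,318) and yellow (448,320), and the grey one is meant. The tray candidates are the pale tray with two bar handles (222,172) and the big brown box (560,150), and the one with handles is meant. I'll check both in close crops.

```bash
cat > h.py <<'E'
import numpy as np,cv2,pickle
from scipy.spatial.transform import Rotation as R
def rot(f): return R.from_euler('xyz',f['attitude'],degrees=True).as_matrix()
def ray(f,u,v):
    K=f['intrinsics']; d=np.array([(u-K[0,2])/K[0,0],-(v-K[1,2])/K[1,1],-1.]); return np.array(f['eye']),rot(f)@d
def cast(f,u,v,z):
    o,d=ray(f,u,v); return (o+d*(z-o[2])/d[2])
def proj(f,P):
    K=f['intrinsics']; c=rot(f).T@(np.array(P,float)-f['eye']); return np.array([K[0,2]+K[0,0]*c[0]/-c[2],K[1,2]+K[1,1]*c[1]/c[2]])
def tri(f1,p1,f2,p2):
    o1,d1=ray(f1,*p1);o2,d2=ray(f2,*p2)
    s=np.linalg.lstsq(np.c_[d1,-d2],o2-o1,rcond=None)[0]; a=o1+s[0]*d1;b=o2+s[1]*d2
    return (a+b)/2,np.linalg.norm(a-b)
def crop(f,x0,y0,x1,y1,s,name):
    c=f['pixels'][y0:y1,x0:x1,::-1]; cv2.imwrite(name,cv2.resize(c,None,fx=s,fy=s,interpolation=cv2.INTER_CUBIC))
E
python3 - <<'E'
from h import *
t=pickle.load(open('pics/top0.pkl','rb'));s=pickle.load(open('pics/scene0.pkl','rb'))
crop(t,280,90,380,200,5,'pics/t_h.png');crop(t,160,130,280,220,5,'pics/t_t.png')
crop(s,235,195,345,295,5,'pics/s_h.png');crop(s,335,245,445,325,6,'pics/s_t.png')
E
```

```text
(no output)
```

View pics/t_h.png

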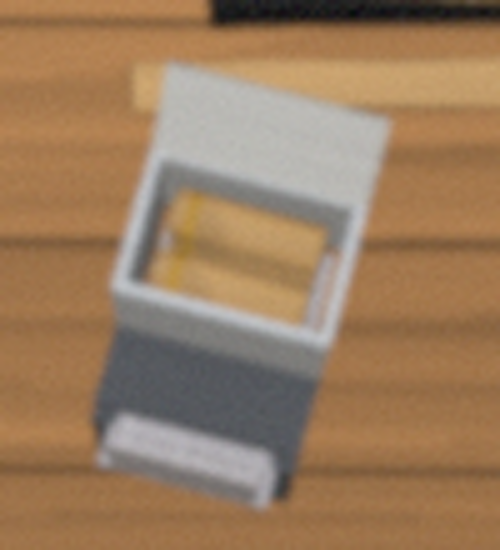

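View pics/t_t.png

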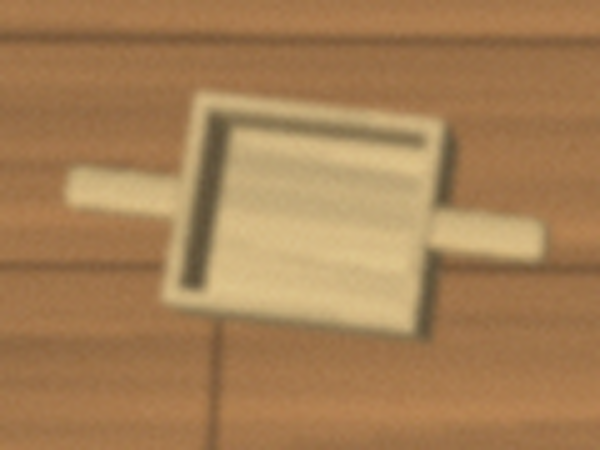

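View pics/s_h.png

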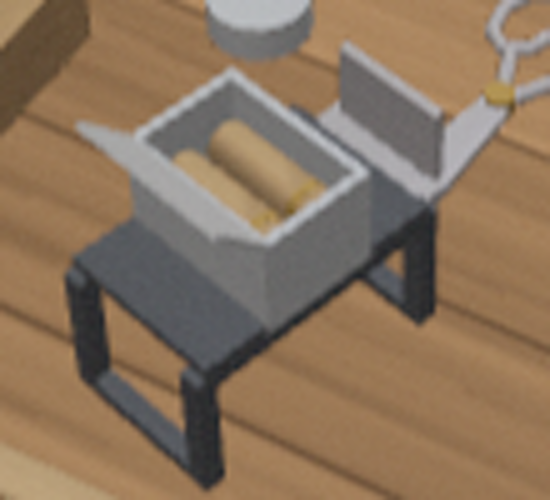

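View pics/s_t.png

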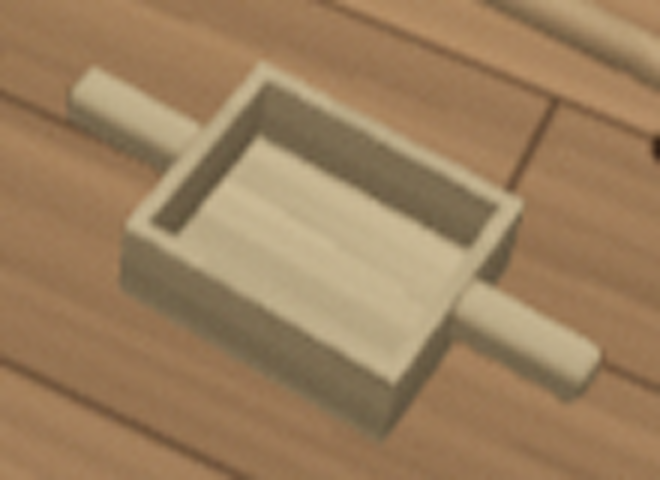

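Run:
```python
from h import *
t=pickle.load(open('pics/top0.pkl','rb'));s=pickle.load(open('pics/scene0.pkl','rb'))
T=lambda x,y,ox=280,oy=90:(ox+(x+.5)/5-.5,oy+(y+.5)/5-.5)
S=lambda x,y,ox=235,oy=195,k=5:(ox+(x+.5)/k-.5,oy+(y+.5)/k-.5)
np.set_printoptions(precision=1,suppress=True)
print('rim top', [cast(t,*T(*p),165) for p in((112,290),(330,347),(163,158),(357,212))])
print('rim scene(-x-y,-x+y,+x+y,+x-y)',[cast(s,*S(*p),165) for p in((235,70),(368,175),(268,243),(135,137))])
print('tri',tri(t,T(112,290),s,S(368,175)),tri(t,T(330,347),s,S(235,70)))
print('tab scene',[cast(s,*S(*p),148) for p in((343,42),(442,112))])
print('tab top',[cast(t,*T(*p),148) for p in((120,412),(272,460))])
tr=[(200,92),(448,118),(428,335),(163,300)]
print('tray top',[cast(t,*T(*p,160,130),50) for p in tr], [cast(t,*T(*p,160,130),50) for p in((68,187),(545,240))])
trs=[(265,62),(522,203),(393,383),(125,225)]
print('tray scene',[cast(s,*S(*p,335,245,6),50) for p in trs],[cast(s,*S(*p,335,245,6),50) for p in((82,80),(590,368))])
```

```text
rim top [array([603.8,  54.9, 165. ]), array([575.5, -53.1, 165. ]), array([672. ,  30.3, 165. ]), array([644.6, -66.7, 165. ])]
rim scene(-x-y,-x+y,+x+y,+x-y) [array([573.4, -49.1, 165. ]), array([604.6,  56.2, 165. ]), array([672.4,  35.7, 165. ]), array([644.4, -68. , 165. ])]
tri (array([603.9,  55.3, 163.9]), np.float64(0.8618704660398756)) (array([574.4, -51.1, 165.3]), np.float64(4.467741598006223))
tab scene [array([508.9, -17.7, 148. ]), array([529.2,  59.5, 148. ])]
tab top [array([545.8,  50.9, 148. ]), array([521.9, -25.2, 148. ])]
tray top [array([633.8, 347.2,  50. ]), array([619.7, 208. ,  50. ]), array([497.2, 214.9,  50. ]), array([515.7, 361.5,  50. ])] [array([579. , 417.8,  50. ]), array([550.8, 152. ,  50. ])]
tray scene [array([497.2, 226.1,  50. ]), array([514. , 362.3,  50. ]), array([632.9, 349.1,  50. ]), array([616.2, 211.3,  50. ])] [array([550.9, 155.8,  50. ]), array([582.7, 420. ,  50. ])]
```

```bash
cat > plan.py <<'E'
import sys,json
from h import *
from workcell import env
HC=np.array([624.,-7.]); HY=-15.3
def rm(yaw): return (R.from_euler('xyz',[180,0,yaw],degrees=True)).as_matrix()
def plan(wps,claw,rows=10):
    """wps: list of (pos,yaw,nrows)"""
    s=env.state(); p=np.array(s['ee_pos']); M=R.from_euler('xyz',s['ee_rot'],degrees=True).as_matrix()
    print('t',s['time_s'],np.round(p,1),np.round(s['ee_rot'],1),'F',np.round(s['force'],1),'w',round(s['gripper_width'],1))
    out=[]
    for pos,yaw,n in wps:
        pos=np.array(pos,float); p0=p.copy(); Rl=R.from_matrix(M.T@rm(yaw)).as_rotvec(degrees=True)/n
        for i in range(n):
            pn=p0+(pos-p0)*(i+1)/n
            out.append([np.round(Rl,1).tolist(),np.round(M.T@(pn-p),1).tolist(),claw]); p=pn; M=M@R.from_rotvec(Rl,degrees=True).as_matrix()
    while len(out)<rows: out.append([[0,0,0],[0,0,0],claw])
    print(len(out),json.dumps(out))
def hop(x,y,z,c=None,yaw=None):
    c=HC if c is None else c; a=np.deg2rad(HY if yaw is None else yaw)
    return [c[0]+x*np.cos(a)-y*np.sin(a),c[1]+x*np.sin(a)+y*np.cos(a),z]
E
python3 - <<'E'
from plan import *
T=np.array([565.5,286.]);g=hop(0,110,110,T,-6.3);print(g)
plan([(g,-6.3,9)],91)
E
```

```text
[np.float64(577.570774220015), np.float64(395.3357051000698), 110]
t 0.15 [173.  548.  213.3] [-1.80e+02  1.00e-01  7.25e+01] F [ 0.5 -0.5 -0.2] w 91.0
10 [[[0.0, 0.0, 8.8], [-2.6, 48.0, 11.5], 91], [[0.0, 0.0, 8.8], [4.7, 47.8, 11.5], 91], [[0.0, 0.0, 8.8], [11.9, 46.5, 11.5], 91], [[0.0, 0.0, 8.8], [18.9, 44.2, 11.5], 91], [[0.0, 0.0, 8.8], [25.4, 40.8, 11.5], 91], [[0.0, 0.0, 8.8], [31.3, 36.5, 11.5], 91], [[0.0, 0.0, 8.8], [36.5, 31.3, 11.5], 91], [[0.0, 0.0, 8.8], [40.8, 25.4, 11.5], 91], [[0.0, 0.0, 8.8], [44.2, 18.9, 11.5], 91], [[0, 0, 0], [0, 0, 0], 91]]
```

Request:
servo_tool([
  [[0,0,8.8],[-2.6,48,11.5],91],
  [[0,0,8.8],[4.7,47.8,11.5],91],
  [[0,0,8.8],[11.9,46.5,11.5],91],
  [[0,0,8.8],[18.9,44.2,11.5],91],
  [[0,0,8.8],[25.4,40.8,11.5],91],
  [[0,0,8.8],[31.3,36.5,11.5],91],
  [[0,0,8.8],[36.5,31.3,11.5],91],
  [[0,0,8.8],[40.8,25.4,11.5],91],
  [[0,0,8.8],[44.2,18.9,11.5],91],
  [[0,0,0],[0,0,0],91],
])

```text
time_s: 1.4
ee_pos: [585.0, 381.6, 102.0]
ee_rot: [179.8, 0.3, -9.2]
force: [-0.4, 0.1, -0.0]
gripper_width: 91.1
```

Run:
```python
from plan import *
f=env.grab_frame('wrist');cv2.imwrite('pics/w1.png',f['pixels'][:,:,::-1])
T=np.array([565.5,286.])
for y in(70,135):
  for x in(-12,12): print(y,x,proj(f,hop(x,y,50,T,-6.3)))
plan([(hop(0,110,110,T,-6.3),-6.3,1),(hop(0,110,22,T,-6.3),-6.3,5)],91)
```

```text
70 -12 [291.00296052 248.48611903]
70 12 [323.80742595 246.98097156]
135 -12 [284.24077275 160.27445872]
135 12 [319.46752277 158.48735273]
t 1.45 [583.5 382.6 102.6] [179.8   0.3  -9.1] F [0.3 0.5 0.1] w 90.8
10 [[[0.1, 0.3, -2.8], [-7.9, -11.6, -7.3], 91], [[-0.0, -0.0, -0.0], [-0.0, -0.0, 17.6], 91], [[-0.0, -0.0, -0.0], [-0.0, -0.0, 17.6], 91], [[-0.0, -0.0, -0.0], [-0.0, -0.0, 17.6], 91], [[-0.0, -0.0, -0.0], [-0.0, -0.0, 17.6], 91], [[-0.0, -0.0, -0.0], [-0.0, -0.0, 17.6], 91], [[0, 0, 0], [0, 0, 0], 91], [[0, 0, 0], [0, 0, 0], 91], [[0, 0, 0], [0, 0, 0], 91], [[0, 0, 0], [0, 0, 0], 91]]
```

View pics/w1.png

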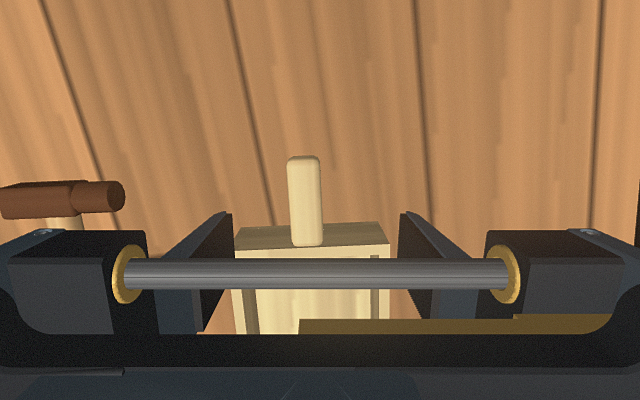

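The wrist picture shows the handle at (287-322, 157-246), which matches my projection to within 3 px. I'll descend and grip.

Request:
servo_tool([
  [[0,0,-2.8],[-8,-11.6,0],91],
  [[0,0,0],[0,0,12],91],
  [[0,0,0],[0,0,20],91],
  [[0,0,0],[0,0,20],91],
  [[0,0,0],[0,0,17],91],
  [[0,0,0],[0,0,6],91],
  [[0,0,0],[0,0,0],91],
  [[0,0,0],[0,0,0],20],
  [[0,0,0],[0,0,0],20],
  [[0,0,0],[0,0,0],20],
], squeeze=25)

```text
time_s: 2.7
ee_pos: [570.7, 402.2, 27.5]
ee_rot: [-180.0, 0.2, -5.4]
force: [0.7, -0.5, 0.3]
gripper_width: 63.9
```

Run:
```python
from plan import *
f=env.grab_frame('wrist');cv2.imwrite('pics/w2.png',f['pixels'][:,:,::-1])
plan([],20)
```

```text
t 2.75 [570.8 402.2  27.5] [-180.     0.2   -5.4] F [-0.1  0.2 -0.4] w 59.9
10 [[[0, 0, 0], [0, 0, 0], 20], [[0, 0, 0], [0, 0, 0], 20], [[0, 0, 0], [0, 0, 0], 20], [[0, 0, 0], [0, 0, 0], 20], [[0, 0, 0], [0, 0, 0], 20], [[0, 0, 0], [0, 0, 0], 20], [[0, 0, 0], [0, 0, 0], 20], [[0, 0, 0], [0, 0, 0], 20], [[0, 0, 0], [0, 0, 0], 20], [[0, 0, 0], [0, 0, 0], 20]]
```

View pics/w2.png

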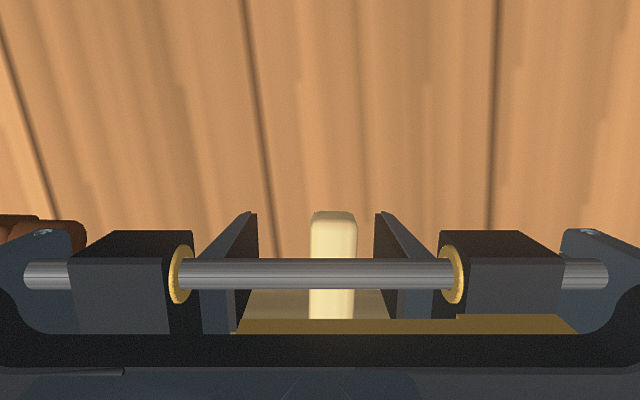

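The jaws are 7 mm to the -x side of the handle. I'll centre them first, then close.

Request:
servo_tool([
  [[0,0,1],[5,5,4],60],
  [[0,0,0],[2,2,1.5],60],
  [[0,0,0],[0,0,0],20],
  [[0,0,0],[0,0,0],20],
  [[0,0,0],[0,0,0],20],
  [[0,0,0],[0,0,0],20],
  [[0,0,0],[0,0,0],20],
  [[0,0,0],[0,0,0],20],
  [[0,0,0],[0,0,0],20],
  [[0,0,0],[0,0,0],20],
], squeeze=25)

```text
time_s: 4.0
ee_pos: [577.9, 393.7, 21.7]
ee_rot: [-180.0, 0.1, -6.4]
force: [0.3, 0.2, -1.1]
gripper_width: 24.1
```

Run:
```python
from plan import *
f=env.grab_frame('top');pickle.dump(f,open('pics/t3.pkl','wb'));crop(f,160,90,360,220,4,'pics/t3.png')
plan([(hop(0,335,24),-15.3,9)],20)
```

```text
t 4.05 [577.9 393.7  21.7] [-1.8e+02  1.0e-01 -6.4e+00] F [ 0.7 -0.7 -0.4] w 24.1
10 [[[-0.0, 0.0, 1.0], [15.8, 6.9, -0.3], 20], [[-0.0, 0.0, 1.0], [15.9, 6.6, -0.3], 20], [[-0.0, 0.0, 1.0], [16.0, 6.3, -0.3], 20], [[-0.0, 0.0, 1.0], [16.2, 6.1, -0.3], 20], [[-0.0, 0.0, 1.0], [16.3, 5.8, -0.3], 20], [[-0.0, 0.0, 1.0], [16.3, 5.5, -0.3], 20], [[-0.0, 0.0, 1.0], [16.4, 5.2, -0.3], 20], [[-0.0, 0.0, 1.0], [16.5, 4.9, -0.3], 20], [[-0.0, 0.0, 1.0], [16.6, 4.7, -0.3], 20], [[0, 0, 0], [0, 0, 0], 20]]
```

View pics/t3.png

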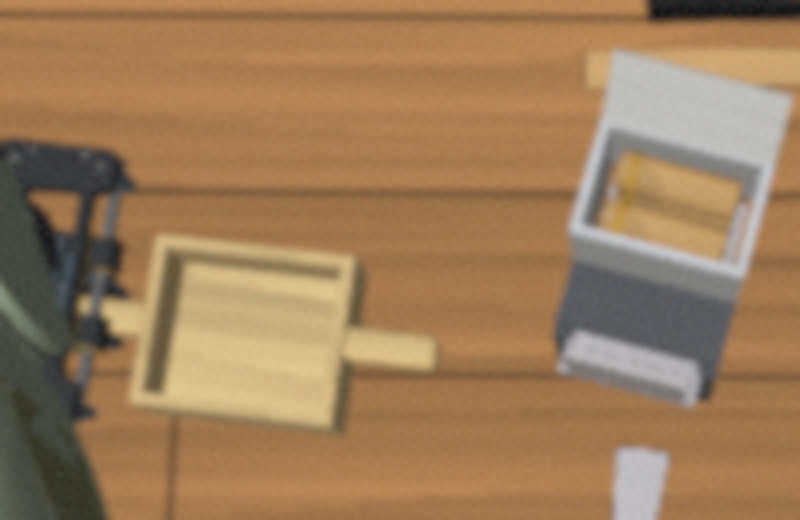

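Request:
servo_tool([
  [[0,0,0],[4,1.5,0],20],
  [[0,0,1],[12,6,0],20],
  [[0,0,1],[16,6.5,0],20],
  [[0,0,1],[16,6,0],20],
  [[0,0,1],[16,6,0],20],
  [[0,0,1],[16,6,0],20],
  [[0,0,1],[16,5,0],20],
  [[0,0,1],[16,5,0],20],
  [[0,0,1],[12,5,0],20],
  [[0,0,1],[6,2,0],20],
], squeeze=45)

```text
time_s: 5.3
ee_pos: [705.4, 317.7, 21.7]
ee_rot: [-179.9, 0.2, -16.2]
force: [-1.0, 2.5, 2.6]
gripper_width: 23.7
```

Run:
```python
from plan import *
f=env.grab_frame('top');pickle.dump(f,open('pics/t4.pkl','wb'));crop(f,160,90,360,220,4,'pics/t4.png')
plan([(hop(0,320,22),-15.3,4)],20)
```

```text
t 5.35 [706.  317.2  21.7] [-179.9    0.2  -16.2] F [0.2 0.5 3.2] w 24.0
10 [[[-0.0, 0.0, -0.2], [1.7, 3.6, -0.1], 20], [[-0.0, 0.0, -0.2], [1.6, 3.6, -0.1], 20], [[-0.0, 0.0, -0.2], [1.6, 3.6, -0.1], 20], [[-0.0, 0.0, -0.2], [1.6, 3.6, -0.1], 20], [[0, 0, 0], [0, 0, 0], 20], [[0, 0, 0], [0, 0, 0], 20], [[0, 0, 0], [0, 0, 0], 20], [[0, 0, 0], [0, 0, 0], 20], [[0, 0, 0], [0, 0, 0], 20], [[0, 0, 0], [0, 0, 0], 20]]
```

View pics/t4.png

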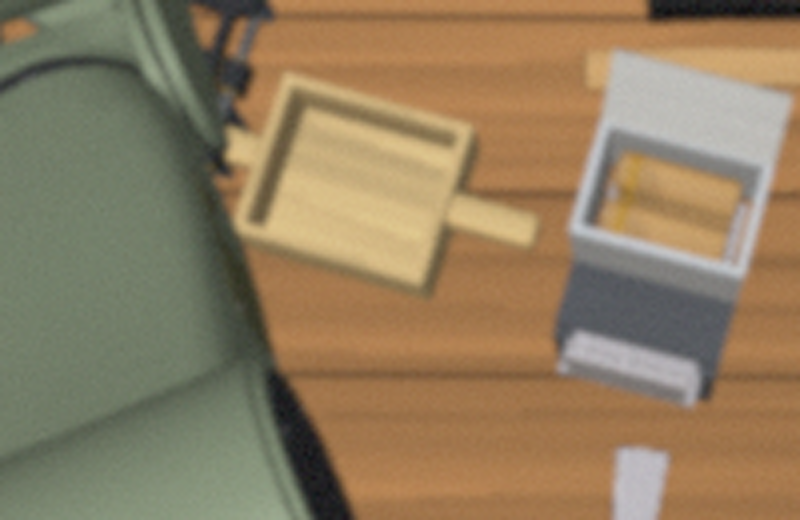

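Run:
```python
from plan import *
t=pickle.load(open('pics/t4.pkl','rb'))
C=lambda x,y:cast(t,160+(x+.5)/4-.5,90+(y+.5)/4-.5,50)[:2]
P=np.array([C(*p) for p in((285,72),(475,125),(424,290),(238,230))]);print(P.round(1),P.mean(0))
for a,b in((1,0),(2,3)): d=P[b]-P[a];print(np.degrees(np.arctan2(-d[0],d[1])),np.hypot(*d))
tip=C(538,230);print(tip)
a=np.deg2rad(HY);M=np.array([[np.cos(a),np.sin(a)],[-np.sin(a),np.cos(a)]])
print('tip,centre in hopper frame',M@(tip-HC),M@(P.mean(0)-HC)); s=env.state(); print('tcp',M@(s['ee_pos'][:2]-HC))
```

```text
[[752.4 264.4]
 [714.1 128.6]
 [594.5 161.4]
 [636.7 292.7]] [674.42626111 211.78812828]
-15.754463108443748 141.08777217879384
-17.79014157088396 137.8629273432296
[638.01385465  82.88127365]
tip,centre in hopper frame [-10.20007835  90.39352785] [ -9.09326647 224.33984352]
tcp [ -6.42593546 334.33191527]
```

Run:
```python
from plan import *
plan([(hop(1,320,21.5),-15.1,3),(hop(1,200,21.5),-15.1,6)],20)
```

```text
t 5.35 [706.  317.2  21.7] [-179.9    0.2  -16.2] F [0.2 0.5 3.2] w 24.0
10 [[[-0.0, 0.1, -0.4], [2.6, 4.7, 0.0], 20], [[-0.0, 0.1, -0.4], [2.5, 4.8, 0.0], 20], [[-0.0, 0.1, -0.4], [2.5, 4.8, 0.1], 20], [[-0.0, -0.0, -0.0], [-0.1, 20.0, 0.0], 20], [[-0.0, -0.0, -0.0], [-0.1, 20.0, 0.0], 20], [[-0.0, -0.0, -0.0], [-0.1, 20.0, 0.0], 20], [[-0.0, -0.0, -0.0], [-0.1, 20.0, 0.0], 20], [[-0.0, -0.0, -0.0], [-0.1, 20.0, 0.0], 20], [[-0.0, -0.0, -0.0], [-0.1, 20.0, 0.0], 20], [[0, 0, 0], [0, 0, 0], 20]]
```

Request:
servo_tool([
  [[0,0,-0.4],[2.6,4.7,0],20],
  [[0,0,-0.4],[2.5,4.8,0],20],
  [[0,0,-0.4],[2.5,4.8,0],20],
  [[0,0,0],[0,18,0],20],
  [[0,0,0],[0,20,0],20],
  [[0,0,0],[0,20,0],20],
  [[0,0,0],[0,20,0],20],
  [[0,0,0],[0,20,0],20],
  [[0,0,0],[0,12,0],20],
  [[0,0,0],[0,5,0],20],
])

```text
time_s: 6.6
ee_pos: [678.0, 181.7, 21.7]
ee_rot: [-179.9, 0.1, -14.9]
force: [0.9, 2.4, 0.7]
gripper_width: 23.4
```

Run:
```python
from plan import *
a=np.deg2rad(HY);M=np.array([[np.cos(a),np.sin(a)],[-np.sin(a),np.cos(a)]]);s=env.state(); print('tcp',M@(s['ee_pos'][:2]-HC))
for n in('top','scene'):
  f=env.grab_frame(n);pickle.dump(f,open(f'pics/{n}5.pkl','wb'))
  crop(f,*((220,90,360,220) if n=='top' else (220,190,420,310)),4,f'pics/{n}5.png')
plan([(hop(0,110,21.5),-15.1,6)],20)
```

```text
tcp [  2.29469586 196.27039261]
t 6.7 [677.8 181.3  21.7] [-1.80e+02  1.00e-01 -1.48e+01] F [-0.6 -2.3  2.1] w 23.7
10 [[[-0.0, 0.0, 0.0], [-0.5, 14.3, 0.0], 20], [[-0.0, 0.0, 0.0], [-0.5, 14.3, 0.0], 20], [[-0.0, 0.0, 0.0], [-0.5, 14.3, 0.0], 20], [[-0.0, 0.0, 0.0], [-0.5, 14.3, 0.0], 20], [[-0.0, 0.0, 0.0], [-0.4, 14.3, 0.0], 20], [[-0.0, 0.0, 0.0], [-0.4, 14.3, 0.0], 20], [[0, 0, 0], [0, 0, 0], 20], [[0, 0, 0], [0, 0, 0], 20], [[0, 0, 0], [0, 0, 0], 20], [[0, 0, 0], [0, 0, 0], 20]]
```

View pics/top5.png

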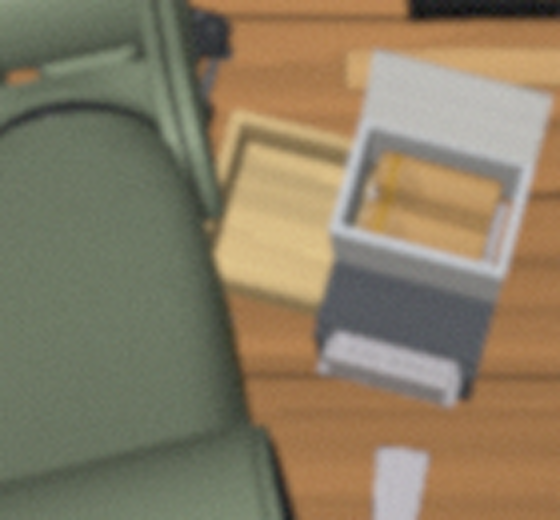

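View pics/scene5.png

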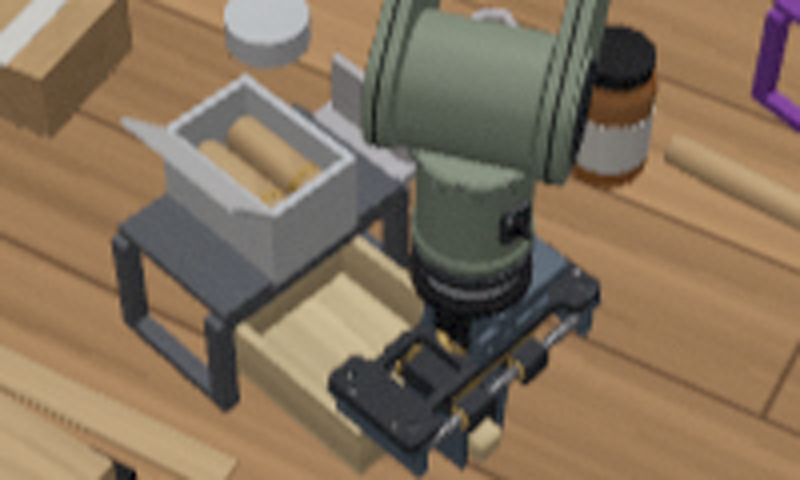

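Request:
servo_tool([
  [[0,0,0],[-0.5,10,0],20],
  [[0,0,0],[-0.5,14,0],20],
  [[0,0,0],[-0.5,14,0],20],
  [[0,0,0],[0,14,0],20],
  [[0,0,0],[0,14,0],20],
  [[0,0,0],[0,8,0],20],
  [[0,0,0],[0,5,0],20],
  [[0,0,0],[0,3,0],20],
  [[0,0,0],[0,0,0],20],
  [[0,0,0],[0,0,0],20],
])

```text
time_s: 7.95
ee_pos: [654.3, 98.4, 21.7]
ee_rot: [-179.9, 0.1, -14.8]
force: [0.2, 0.9, 2.3]
gripper_width: 23.3
```

Run:
```python
from plan import *
a=np.deg2rad(HY);M=np.array([[np.cos(a),np.sin(a)],[-np.sin(a),np.cos(a)]]);s=env.state(); print('tcp',M@(s['ee_pos'][:2]-HC),s['force'])
for n in('top','scene'):
  f=env.grab_frame(n);pickle.dump(f,open(f'pics/{n}6.pkl','wb'))
  crop(f,*((240,90,380,220) if n=='top' else (220,190,400,310)),4,f'pics/{n}6.png')
plan([(hop(0,110,21.5),-15.1,6)],20)
```

```text
tcp [  1.45052315 109.70364687] [0.21681852 0.85463455 2.33830271]
t 8.05 [654.3  98.5  21.6] [-1.799e+02  1.000e-01 -1.480e+01] F [ 0.  -0.2  2.3] w 23.7
10 [[[-0.0, 0.0, 0.1], [-0.2, -0.1, 0.0], 20], [[-0.0, 0.0, 0.1], [-0.2, -0.1, 0.0], 20], [[-0.0, 0.0, 0.1], [-0.2, -0.1, 0.0], 20], [[-0.0, 0.0, 0.1], [-0.2, -0.1, 0.0], 20], [[-0.0, 0.0, 0.1], [-0.2, -0.0, 0.0], 20], [[-0.0, 0.0, 0.1], [-0.2, -0.0, 0.0], 20], [[0, 0, 0], [0, 0, 0], 20], [[0, 0, 0], [0, 0, 0], 20], [[0, 0, 0], [0, 0, 0], 20], [[0, 0, 0], [0, 0, 0], 20]]
```

View pics/top6.png

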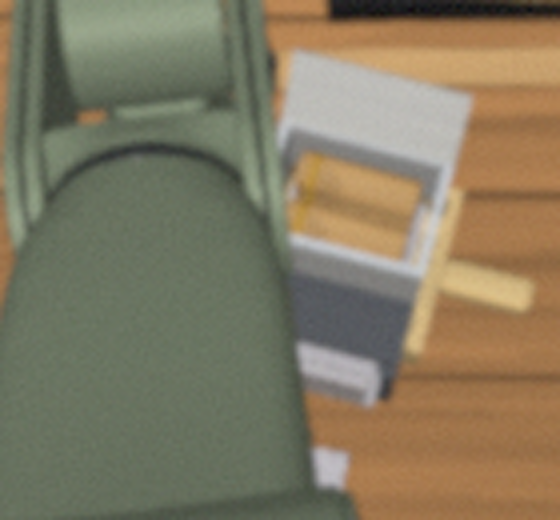

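View pics/scene6.png

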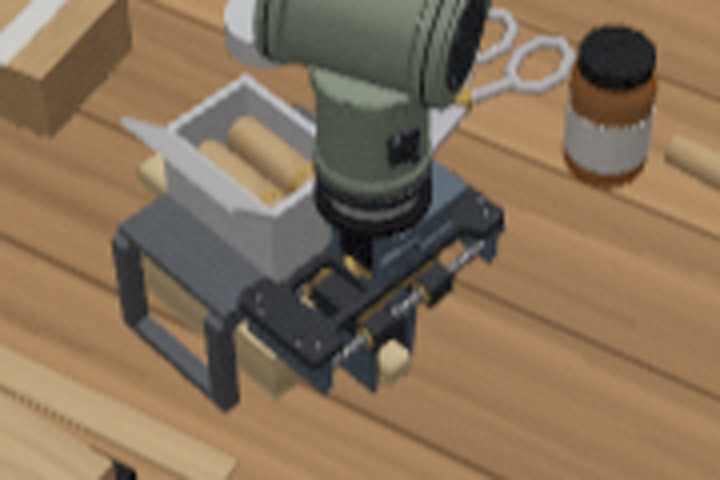

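Run:
```python
from plan import *
a=np.deg2rad(HY);M=np.array([[np.cos(a),np.sin(a)],[-np.sin(a),np.cos(a)]])
t=pickle.load(open('pics/top6.pkl','rb'))
for p in((533,292),(463,190),(415,358)):print(p,M@(cast(t,240+(p[0]+.5)/4-.5,90+(p[1]+.5)/4-.5,50)[:2]-HC))
```

```text
(533, 292) [   6.29888752 -132.65194957]
(463, 190) [ 63.95725393 -66.96728842]
(415, 358) [-60.86544799 -66.01351677]
```

The tray is centred to within about 6 mm and square with the hopper. I'll release it and rise.

Request:
servo_tool([
  [[0,0,0],[0,0,0],70],
  [[0,0,0],[0,0,0],70],
  [[0,0,0],[0,0,0],70],
  [[0,0,0],[0,0,0],70],
  [[0,0,0],[0,0,-15],60],
  [[0,0,0],[0,0,-35],60],
  [[0,0,0],[0,0,-50],60],
  [[0,0,0],[0,0,-50],60],
  [[0,0,0],[0,0,-40],60],
  [[0,0,0],[0,0,-15],60],
])

```text
time_s: 9.3
ee_pos: [653.9, 97.9, 235.8]
ee_rot: [-179.9, 0.0, -14.7]
force: [0.1, -0.5, 0.1]
gripper_width: 60.2
```

Run:
```python
from plan import *
plan([(hop(-101,0,210),-15.3,8)],60)
```

```text
t 9.3 [653.9  97.9 235.8] [-179.9    0.   -14.7] F [ 0.1 -0.5  0.1] w 60.2
10 [[[-0.0, 0.0, 0.1], [-12.9, 13.5, 3.2], 60], [[-0.0, 0.0, 0.1], [-12.9, 13.5, 3.2], 60], [[-0.0, 0.0, 0.1], [-12.9, 13.5, 3.2], 60], [[-0.0, 0.0, 0.1], [-12.9, 13.5, 3.2], 60], [[-0.0, 0.0, 0.1], [-12.8, 13.6, 3.2], 60], [[-0.0, 0.0, 0.1], [-12.8, 13.6, 3.2], 60], [[-0.0, 0.0, 0.1], [-12.8, 13.6, 3.2], 60], [[-0.0, 0.0, 0.1], [-12.8, 13.6, 3.2], 60], [[0, 0, 0], [0, 0, 0], 60], [[0, 0, 0], [0, 0, 0], 60]]
```

Request:
servo_tool([
  [[0,0,0],[-13,13.5,0],60],
  [[0,0,0],[-13,13.5,0],60],
  [[0,0,0],[-13,13.5,0],60],
  [[0,0,0],[-13,13.5,3],60],
  [[0,0,0.2],[-13,13.5,3],60],
  [[0,0,0.2],[-13,13.5,3],60],
  [[0,0,0.2],[-13,13.5,3],60],
  [[0,0,0],[-8,8,3],60],
  [[0,0,0],[-3,3,0],60],
  [[0,0,0],[0,0,0],60],
])

```text
time_s: 10.55
ee_pos: [520.7, 19.7, 216.3]
ee_rot: [179.9, 0.5, -15.3]
force: [0.9, 0.3, -0.2]
gripper_width: 59.9
```

Run:
```python
from plan import *
f=env.grab_frame('wrist');cv2.imwrite('pics/w7.png',f['pixels'][:,:,::-1])
f2=env.grab_frame('scene');pickle.dump(f2,open('pics/scene7.pkl','wb'));crop(f2,220,170,400,310,4,'pics/scene7.png')
for x in(-105,-97):
  for y in(-40,40): print(x,y,proj(f,hop(x,y,148)),proj(f2,hop(x,y,148)))
plan([(hop(-101,0,113),-15.3,5)],50)
```

```text
-105 -40 [320.19890097 252.15520555] [302.54282536 203.6644563 ]
-105 40 [320.53616087 150.24325165] [322.21370939 217.88714533]
-97 -40 [330.38146652 252.19368588] [300.52532748 205.02526207]
-97 40 [331.58923106 150.25171692] [320.19296557 219.33258018]
t 10.65 [521.   19.9 216.2] [179.9   0.5 -15.2] F [ 0.1 -0.8 -0.3] w 59.7
10 [[[0.0, 0.1, 0.0], [1.3, -0.3, 20.6], 50], [[0.0, 0.1, 0.0], [1.2, -0.3, 20.6], 50], [[0.0, 0.1, 0.0], [1.2, -0.3, 20.6], 50], [[0.0, 0.1, 0.0], [1.2, -0.3, 20.6], 50], [[0.0, 0.1, 0.0], [1.1, -0.3, 20.6], 50], [[0, 0, 0], [0, 0, 0], 50], [[0, 0, 0], [0, 0, 0], 50], [[0, 0, 0], [0, 0, 0], 50], [[0, 0, 0], [0, 0, 0], 50], [[0, 0, 0], [0, 0, 0], 50]]
```

View pics/w7.png

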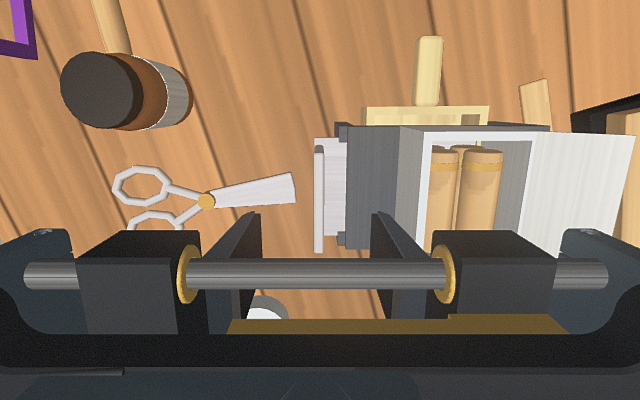

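View pics/scene7.png

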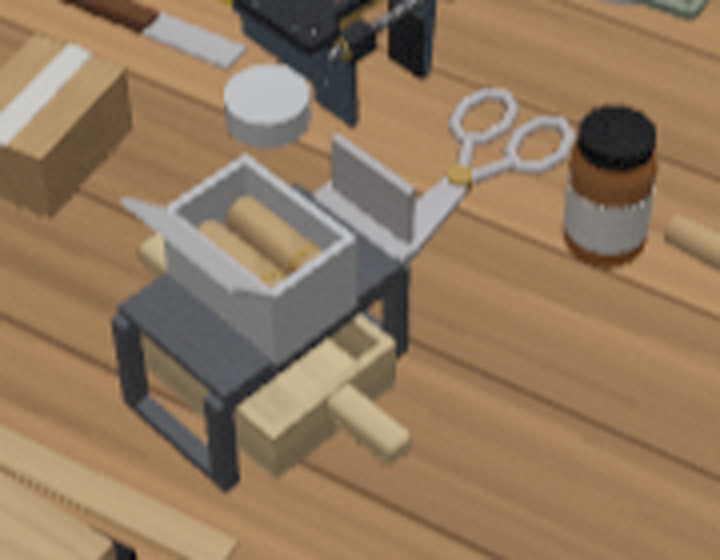

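The tab's top edge is at wrist pixels (314-325, 146-252), about 5 mm further out than its shut position, and the jaws straddle it. I'll descend.

Request:
servo_tool([
  [[0,0,0],[0.5,0,12],50],
  [[0,0,0],[0.5,0,22],50],
  [[0,0,0],[0.5,0,24],50],
  [[0,0,0],[0,0,20],50],
  [[0,0,0],[0,0,13],50],
  [[0,0,0],[0,0,6],50],
  [[0,0,0],[0,0,2],50],
  [[0,0,0],[0,0,0],50],
  [[0,0,0],[0,0,0],30],
  [[0,0,0],[0,0,0],30],
])

```text
time_s: 11.9
ee_pos: [524.4, 20.7, 112.6]
ee_rot: [180.0, 0.4, -15.2]
force: [-0.1, -0.2, -0.8]
gripper_width: 32.8
```

Run:
```python
from plan import *
f2=env.grab_frame('scene');crop(f2,220,150,400,300,4,'pics/scene8.png')
a=np.deg2rad(HY);M=np.array([[np.cos(a),np.sin(a)],[-np.sin(a),np.cos(a)]]);s=env.state(); print('tcp',M@(s['ee_pos'][:2]-HC),s)
```

```text
tcp [-103.34150684    0.45495999] {'time_s': 11.95, 'qpos': array([9.59472914e-01, 1.90470460e+01, 1.04501066e+02, 8.63135985e-02,
       5.67978690e+01, 1.60762899e+01]), 'qvel': array([ 0.00733519,  0.16656238,  0.21950659,  0.02737849, -0.08352315,
        0.06880021]), 'effort': array([ 2.60559755e-03, -3.84288025e+01, -1.97768909e+01,  7.44828908e-02,
        5.49705222e-02, -4.91931823e-04]), 'ee_pos': array([524.44123462,  20.70787363, 112.59201297]), 'ee_rot': array([179.97330625,   0.35240019, -15.16438193]), 'force': array([-0.58064965,  0.50732125, -0.5178063 ]), 'torque': array([-0.06833802,  0.04480225, -0.03054537]), 'gripper_width': 30.61611287044411}
```

View pics/scene8.png

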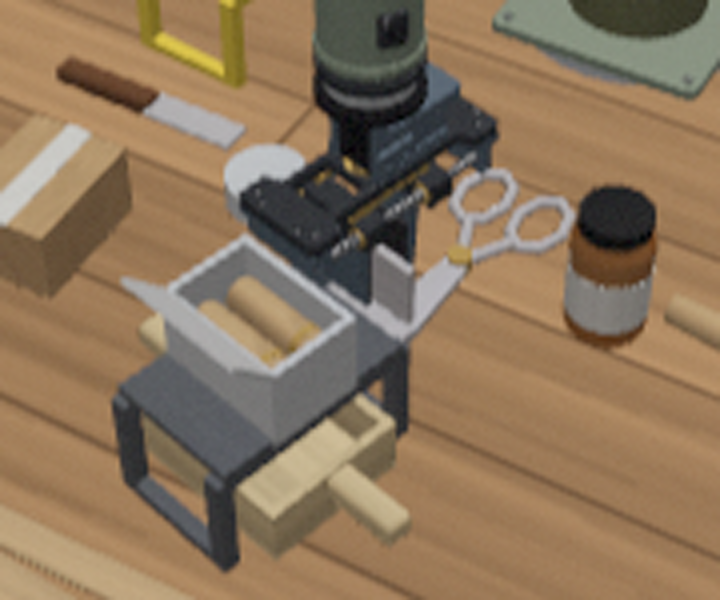

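Request:
servo_tool([
  [[0,0,0],[0,0,0],3],
  [[0,0,0],[0,0,0],3],
  [[0,0,0],[0,0,0],3],
  [[0,0,0],[0,0,0],3],
  [[0,0,0],[0,0,0],3],
  [[0,0,0],[-3,0,0],3],
  [[0,0,0],[-10,0,0],3],
  [[0,0,0],[-16,0,0],3],
  [[0,0,0],[-16,0,0],3],
  [[0,0,0],[-14,0,0],3],
], squeeze=30)

```text
time_s: 13.2
ee_pos: [466.0, 36.5, 112.9]
ee_rot: [180.0, 0.1, -15.1]
force: [2.2, -0.1, -2.9]
gripper_width: 7.9
```

Run:
```python
from plan import *
f2=env.grab_frame('scene');crop(f2,220,150,400,300,4,'pics/scene9.png')
a=np.deg2rad(HY);M=np.array([[np.cos(a),np.sin(a)],[-np.sin(a),np.cos(a)]]);s=env.state(); print('tcp',M@(s['ee_pos'][:2]-HC),s['ee_pos'],s['ee_rot'],s['force'],s['gripper_width'],s['time_s'])
```

```text
tcp [-166.06058173    0.22260885] [463.88377446  37.0336312  112.90167168] [-179.99802016    0.19974543  -15.11627833] [-2.41344177  0.37681717 -2.75391118] 7.924114013661443 13.25
```

View pics/scene9.png

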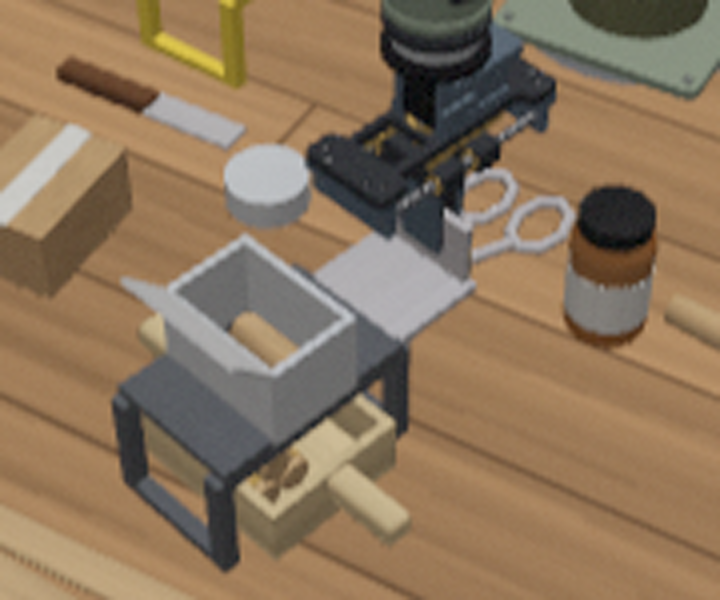

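The gate is about 63 mm out and the blanks are dropping. I'll pull it a bit further and wait.

Request:
servo_tool([
  [[0,0,0],[-9,0,0],3],
  [[0,0,0],[-4,0,0],3],
  [[0,0,0],[-2,0,0],3],
  [[0,0,0],[0,0,0],3],
  [[0,0,0],[0,0,0],3],
  [[0,0,0],[0,0,0],3],
  [[0,0,0],[0,0,0],3],
  [[0,0,0],[0,0,0],3],
  [[0,0,0],[0,0,0],3],
  [[0,0,0],[0,0,0],3],
])

```text
time_s: 14.5
ee_pos: [448.1, 41.3, 112.9]
ee_rot: [180.0, 0.2, -15.1]
force: [-0.1, -0.2, -1.7]
gripper_width: 7.9
```

```bash
cat > look.py <<'E'
import sys
from plan import *
k=sys.argv[1]
f2=env.grab_frame('scene');pickle.dump(f2,open(f'pics/scene{k}.pkl','wb'));crop(f2,220,150,400,300,4,f'pics/scene{k}.png')
f2=env.grab_frame('top');pickle.dump(f2,open(f'pics/top{k}.pkl','wb'));crop(f2,240,90,380,220,4,f'pics/top{k}.png')
a=np.deg2rad(HY);M=np.array([[np.cos(a),np.sin(a)],[-np.sin(a),np.cos(a)]]);s=env.state(); print('tcp',M@(s['ee_pos'][:2]-HC),s['ee_pos'],s['ee_rot'],s['force'],s['gripper_width'],s['time_s'])
E
python3 look.py 10
```

```text
tcp [-1.82448360e+02  1.68359245e-01] [448.06250635  41.30559737 112.89500768] [179.99284309   0.22677815 -15.11773694] [ 0.34580125 -0.2993268  -2.62419798] 7.9907903365638475 14.6
```

View pics/scene10.png

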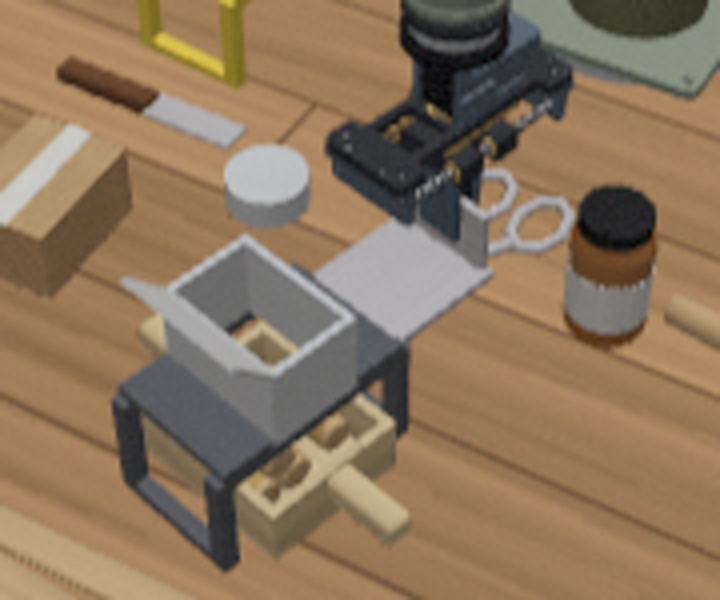

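View pics/top10.png

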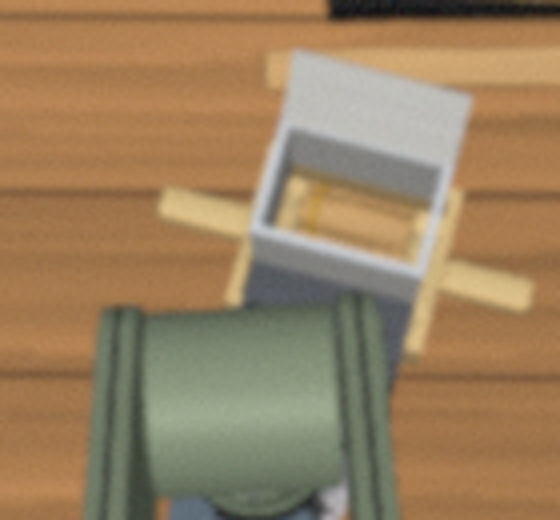

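Run:
```python
from h import *
crop(pickle.load(open('pics/top10.pkl','rb')),290,110,360,185,10,'pics/a.png');crop(pickle.load(open('pics/scene10.pkl','rb')),250,205,330,290,9,'pics/b.png')
```

```text
(no output)
```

View pics/a.png

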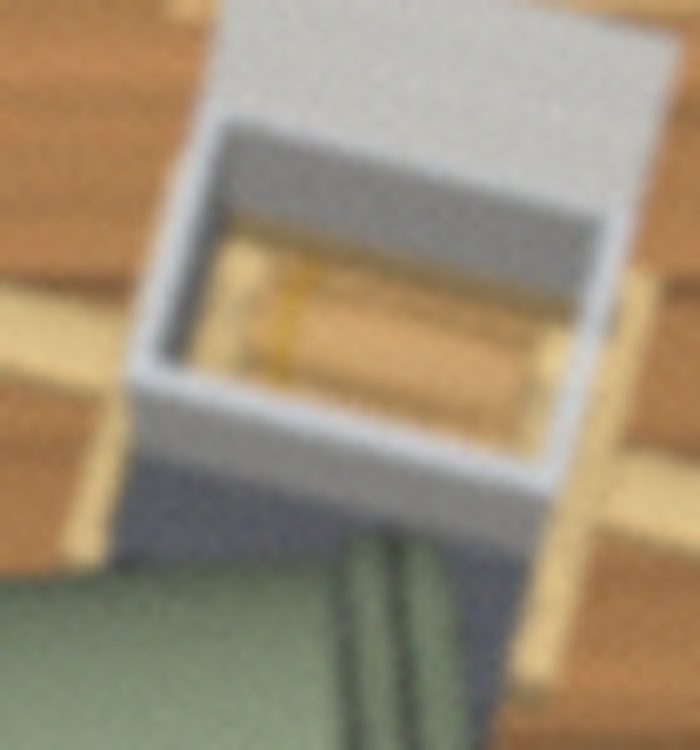

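View pics/b.png

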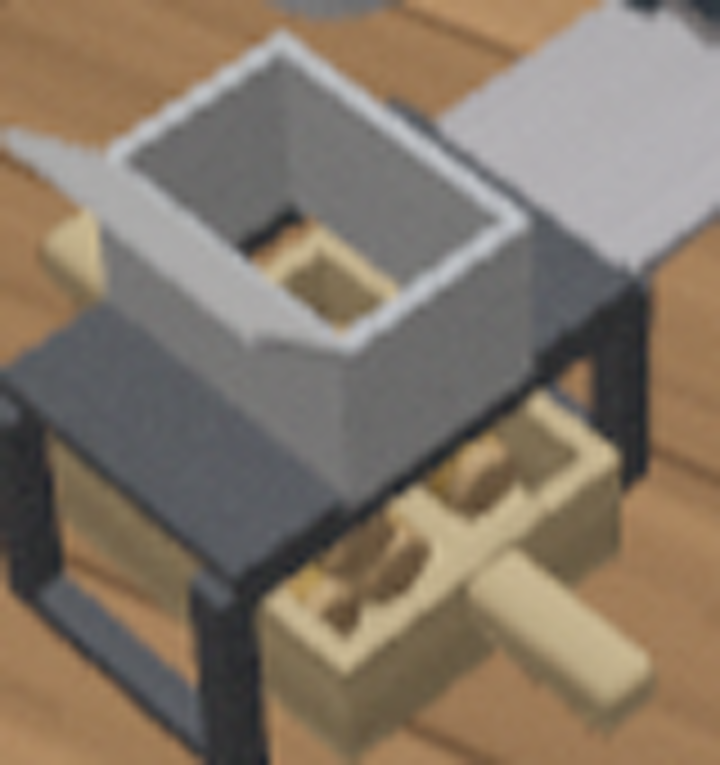

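Run:
```python
from plan import *
f=env.grab_frame('wrist');cv2.imwrite('pics/w11.png',f['pixels'][:,:,::-1])
```

```text
(no output)
```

View pics/w11.png

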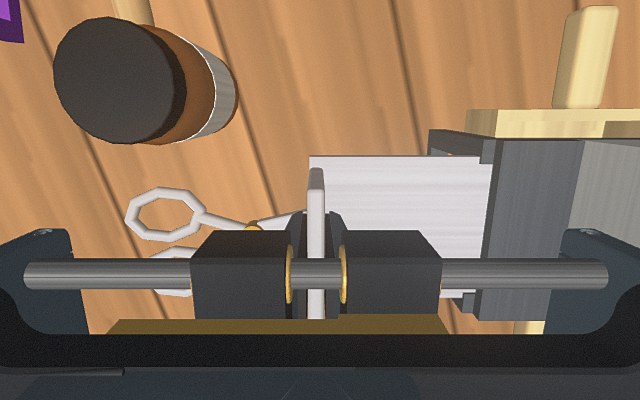

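The hopper is empty in both views: walls are bare down to the tray, and the blank seen through the outlet has the apparent size of one lying in the tray. I'll push the gate shut.

Request:
servo_tool([
  [[0,0,0],[5,0,0],3],
  [[0,0,0],[12,0,0],3],
  [[0,0,0],[14,0,0],3],
  [[0,0,0],[14,0,0],3],
  [[0,0,0],[13,0,0],3],
  [[0,0,0],[8,0,0],3],
  [[0,0,0],[5,0,0],3],
  [[0,0,0],[4,0,0],3],
  [[0,0,0],[3,0,0],3],
  [[0,0,0],[0,0,0],3],
])

```text
time_s: 15.9
ee_pos: [528.9, 19.5, 112.9]
ee_rot: [-180.0, 0.2, -15.1]
force: [-0.2, -0.0, -0.6]
gripper_width: 7.8
```

```bash
python3 look.py 12
```

```text
tcp [-98.78935913   0.49576249] [528.84280914  19.54604089 112.90749404] [-179.98988683    0.23535982  -15.12400306] [-0.27361204  0.80349244 -1.37080947] 8.119030056199586 16.0
```

Request:
servo_tool([
  [[0,0,0],[2,0,0],3],
  [[0,0,0],[2,0,0],3],
  [[0,0,0],[2,0,0],3],
  [[0,0,0],[2,0,0],3],
  [[0,0,0],[2,0,0],3],
  [[0,0,0],[2,0,0],3],
  [[0,0,0],[2,0,0],3],
  [[0,0,0],[2,0,0],3],
  [[0,0,0],[2,0,0],3],
  [[0,0,0],[2,0,0],3],
])

```text
time_s: 17.25
ee_pos: [529.3, 19.4, 112.9]
ee_rot: [179.9, 2.6, -15.2]
force: [-7.5, 2.8, 4.5]
gripper_width: 8.6
```

```bash
python3 look.py 13
```

```text
tcp [-98.30873828   0.46801856] [529.29907468  19.39245738 112.86131515] [179.9281732    2.56346702 -15.2133311 ] [-6.85534927  2.20696431  4.93441943] 8.79208187590983 17.35
```

View pics/scene13.png

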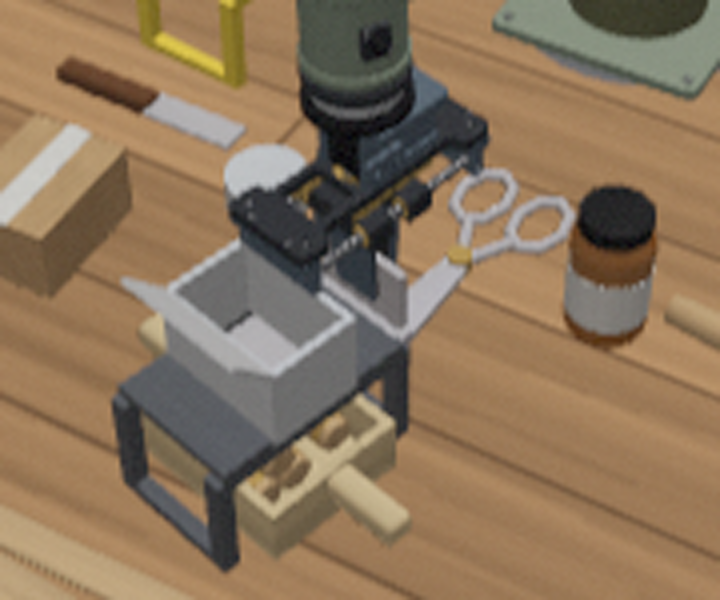

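The gate met its stop: about 8 N of push gave no further motion at -98.5 mm. I'll release and rise.

Request:
servo_tool([
  [[0,0,0],[0,0,0],50],
  [[0,0,0],[0,0,0],50],
  [[0,0,0],[0,0,0],50],
  [[0,0,0],[0,0,0],50],
  [[0,0,0],[0,0,0],50],
  [[0,0,0],[0,0,-15],50],
  [[0,0,0],[0,0,-25],50],
  [[0,0,0],[0,0,-40],50],
  [[0,0,0],[0,0,-40],50],
  [[0,0,0],[0,0,-30],50],
])

```text
time_s: 18.6
ee_pos: [535.5, 17.4, 268.6]
ee_rot: [179.9, 2.7, -15.3]
force: [0.7, 0.2, 0.7]
gripper_width: 50.3
```

```bash
python3 look.py 14;  python3 - <<'E'
from plan import *
f=env.grab_frame('wrist');cv2.imwrite('pics/w14.png',f['pixels'][:,:,::-1])
for x in(-105,-97):
  for y in(-40,40): print(x,y,proj(f,hop(x,y,148)))
E
```

```text
tcp [-90.12673894   0.66438526] [537.24289872  17.42285522 270.55634147] [179.97947345   2.35019121 -15.2641177 ] [0.20402606 0.44668485 0.74139573] 50.160440523496455 18.7
-105 -40 [306.59708604 229.95318754]
-105 40 [305.9309428 145.1344742]
-97 -40 [315.02603441 230.07500099]
-97 40 [314.94488931 145.17127585]
```

View pics/w14.png

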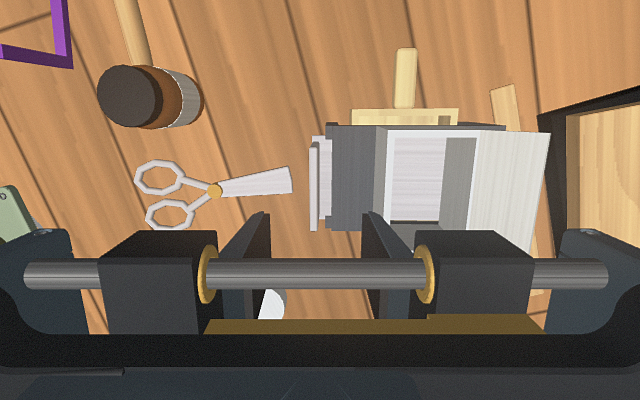

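View pics/scene14.png

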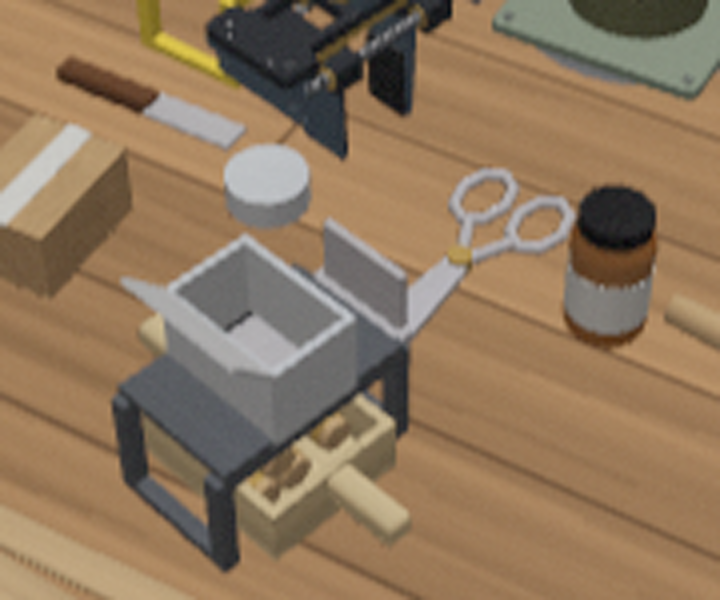

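Run:
```python
from h import *
f=pickle.load(open('pics/scene14.pkl','rb'))
crop(f,265,235,330,292,11,'pics/c.png')
```

```text
(no output)
```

View pics/c.png

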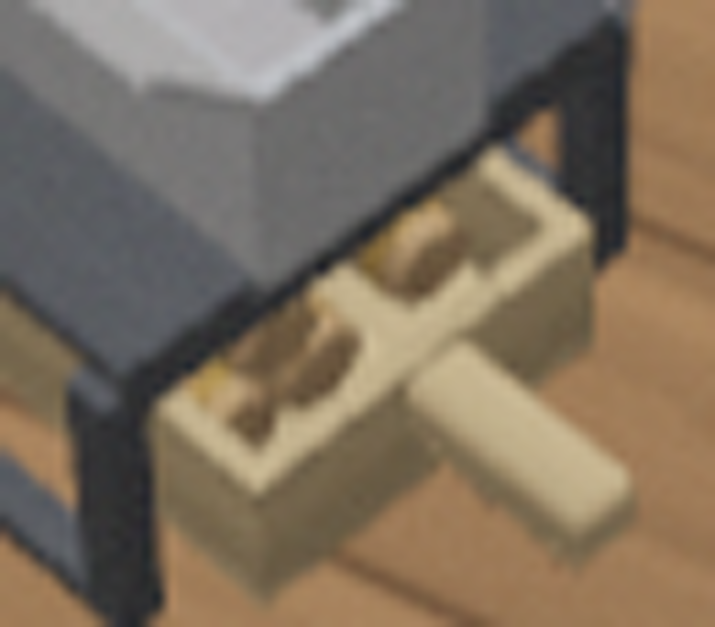

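View pics/top14.png

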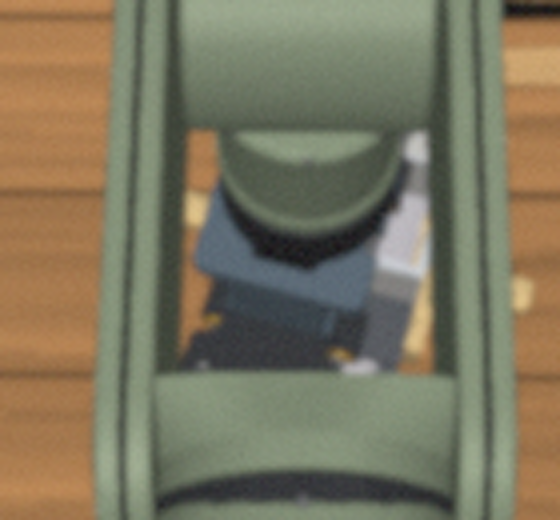

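Run:
```python
from h import *
from workcell import env
a=pickle.load(open('pics/scene10.pkl','rb'))['pixels'][225:300,240:335].astype(int);b=pickle.load(open('pics/scene14.pkl','rb'))['pixels'][225:300,240:335].astype(int)
d=abs(a-b).max(2);print('tray-area diff',np.percentile(d[30:,20:],[50,99]))
t=pickle.load(open('pics/top10.pkl','rb'));print('handle tips mid',(cast(t,240+533/4,90+292/4,50)+cast(t,240+160/4,90+200/4,50))/2)
print(env.job_done())
```

```text
tray-area diff [2. 6.]
handle tips mid [626.17438882  -7.40771896  50.        ]
the job is handed in; nothing more can be done
None
```

I moved the tray under the grey hopper, pulled the gate out so the blanks dropped, pushed it shut again and handed the job in at about 19 s. I did not count all four blanks one by one.

- **Tray:** I gripped its +y handle and slid it along the passage. The handle tips put its centre at about (626, -7) mm, against my estimate of (624, -7) for the outlet. That estimate may be about 3 mm off, because the shut tab sat 2–3 mm further +x than it predicted. The tray was square with the hopper to about 1°. The scene picture after closing showed no change around the tray.
- **Blanks:** I pulled the gate out about 80 mm, and afterwards the hopper looked empty in every view. Three blank ends show clearly in the tray. The fourth I could only take to be the shaded shape lying on two of them.
- **Gate:** I pushed it to a solid stop, where about 8 N moved it no further, then let go. The last wrist picture still showed the tab at that stop.
- **Rest of the bench:** nothing else looked moved in the last pictures, and the arm was clear, touching nothing.

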